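# Start the clamping screw of a die fixture

## Robot

A 7-joint arm with a two-finger parallel gripper is mounted at the origin on the work surface. World frame = base frame: x ahead of the robot, y to its left, z up, the work surface at z = 0. Lengths are in m, angles in rad, forces in N, time in s.
With the tool pointing down it reaches from about 0.375 to 0.925 m from the base axis. Payload 3.1 kg.
Tool frame: the origin (TCP) lies on the centre line of the jaws, within the pads' length; the fingertips stand finger_overhang ahead of it and the grasp point (between the pads) lies 11 mm behind it (finger_overhang is the distance from the TCP to the fingertips, in m); x points along the fingers, y is the direction in which the jaws open and shut, and the axes are right-handed (so a half turn about x gives the same grasp; the last joint's range is limited). The gripper opens to 85 mm and grips with 20 to 120 N. Pads are 22 mm wide; open, the fingers measure 114 mm over their backs; the gripper's body (76 mm by 85 mm) begins 54 mm behind the grasp point. The pads swing forward as they close: fully open they stand 13 mm farther back than shut.
Start: joints at [-1.403, 0.383, 0.044, 1.598, -0.018, 1.161, -0.05], TCP at [0.171, 0.627, 0.239] pointing down, gripper open.
Joint ranges: [-2.61, 2.61], [-0.41, 2.15], [-1.48, 1.57], [0, 2.5], [-1.57, 4.71], [0.05, 1.97], [-2.85, 2.85]. Speed limits (rad/s): [2.79, 2.79, 3.14, 3.14, 3.14, 3.14, 3.14].

## Interface

Orientations are given as a rotation vector (axis times angle).
In Python, from plant import get_obs, snapshot, job_done, finger_overhang gives the robot as it stands. The module is installed in compiled form; this text tells all that it offers.
- The arm moves only by the tool carry_out, never from a script. Its argument "commands" is a list of rows, each a list of 7 numbers: the shift along the tool's x, y, z in m, then the turn, a rotation vector about the tool's x, y, z in rad, then the finger opening in m, from 0 to 0.0854. A call has exactly 8 rows; each row is the pose to reach, as a shift and turn from the pose measured when the call began, along the tool's axes at that moment; what a row does not reach only later rows make up. A row lasts 1/8 s, in which the tool goes at most 62.5 mm and 10.7 degrees, less where a joint would pass 70% of its speed; a pose out of reach is approached as far as the arm can. A call with a gripper value outside its range is refused whole. The fingers move at their own pace and stop on an object; "force" is the grip in N (left out, the last holds). Time passes only in rows, so rows that repeat a pose let the fingers close, or fill a call up. It gives the time, the measured TCP pose, the force and the opening at its end, in the units of the state.
- get_obs(): the state, without advancing time (a new reading comes with each control period).
- snapshot(name): name is "scene" or "top" or "wrist"; returns a dict with "frame" (384x512x3 uint8, red, green, blue), "vfov" (degrees; the focal length in pixels is half the picture's height over the tangent of half this angle, whatever the lens; pixels are square), "cx", "cy" (the principal point, pixels), "camera_from_world" (4x4, takes a point from world to camera coordinates); the wrist camera has in their place "tool_from_camera" (4x4, takes a point from camera to tool coordinates, whose origin is the TCP and whose axes are the tool frame's). Camera axes: x right, y up, looking along -z (the intrinsics and any distortion apply to the point x, -y, -z); pixel columns grow to the right and rows downward; lengths in m; the calibration is good to about 2 mm. A picture is of the moment at which its call begins: read the wrist's pose just before it. There is no depth.
- job_done(): hands the job in, once; it reports no verdict.
The state is a dict: "t": time; "joint_pos": joint angles; "joint_vel": joint speeds; "joint_torque": joint torques, N m; "ee_pos": TCP position; "ee_rot": TCP orientation; "wrist_force": force on the tool from outside, world axes, zero at the start; "torque": the same for the moment, N m; "width": opening from 0.0 (shut) to 1.0 (fully open).
Only numpy, scipy, OpenCV 4.12 (cv2) and the standard library are available. Lean on these libraries where they do the work, as an engineer would, in place of code of your own. Each camera call takes 0.05 s, during which the arm holds its last target. There are 200 camera calls.

## Task

Take the aluminium post off the round green fixture and stand it upright in the wooden tray, so that the three-arm handle can swing. Then turn the handle backward (counter-clockwise from above) until the screw drops into its thread, and from there forward (clockwise) one full turn. Finish holding: keep the gripper closed on the handle, still, with the screw started, and leave everything else on the bench where it is.

Things in the scene. Friction and masses are not known exactly. Their poses are not given: they have to be found in the camera images.
- fixture: Die fixture, fixed to the bench: round green cast base 200 mm in diameter, its top 22 mm above the bench, with a steel threaded boss 56 mm in diameter standing in its middle up to 78 mm above the bench. Origin: centre of the underside, on the vertical axis of the screw; z up. It is placed anew each time, turned at random.
- handle: Three-arm handle on the screw. Origin on the screw axis, z up, x along the red-ball arm. Level arms 10 mm thick, 120 degrees apart, centre line 118.5 mm above the origin; balls 22 mm (one red, two black) centred 82 mm from the axis; bare arm from 18 to 71 mm. Round hub knob 30 mm across, from 130 to 158 mm above the origin. With screw 0.5 kg: sinks by its weight unless the gripper holds it up.
- hub_top (a point): Centre of the upper face of the hub knob, on the screw axis, about 156 mm above the bench at the start; it sinks with the screw.
- red_ball (a point): Centre of the red ball, 82 mm from the screw axis.
- turn (a joint): Angle of handle and screw, rad, growing clockwise from above (forward). Its zero means nothing; friction 60 N mm, it stays where left. The hidden thread starts 40 to 155 degrees backward of the starting angle: there the screw, having risen 1 to 4 mm while turned back, drops by 8 mm. Turned forward without that drop it jams within half a turn.
- sink (a joint): Depth of the screw, m, growing downward: 0 with its end on top of the thread start, 0.001 to 0.004 at the start, about 0.008 just after the drop, then 0.008 more for each full forward turn (right-hand thread; turning back raises it as much). A keeper stops it from being lifted above -0.002.
- post: Aluminium distance post standing on the fixture's base within the sweep of the handle, between two arms, 74 mm from the screw axis: a cylinder 34 mm in diameter and 140 mm tall, with a 40 mm foot 12 mm high, 0.34 kg (varies). Origin: centre of the underside, z up. Its upper 28 mm stand clear above the balls of the handle.
- tray: Open wooden tray, fixed to the bench, 160 x 160 mm outside, 30 mm high, walls 8 mm, inner floor 8 mm above the bench. Origin: centre of the underside. It stands on the left or the right of the fixture; a wooden rack of punches, 150 x 150 mm and up to 80 mm tall, stands on the other side.
- die_a: Bystander: small die block, 60 x 50 x 43 mm, loose, far side. Leave it alone.
- die_b: Bystander: small die block with a stub, 70 x 45 x 55 mm, loose, far side. Leave it alone.
- collar: Bystander: brass ring 54 mm across, 18 mm high, loose, near side. Leave it alone.
- shim: Bystander: brass bar 80 x 30 x 12 mm, loose, near side. Leave it alone.
- oil: Bystander: yellow oil bottle 60 mm across, 150 mm tall, loose, far left. Leave it alone.
- spanner: Bystander: spanner 200 mm long, loose, right. Leave it alone.
- mallet: Bystander: hammer, loose, left. Leave it alone.
Things that resemble listed ones, but are neither listed nor needed, are in the scene too. Leave any red look-alike of the tray alone.

How it is judged:
On the way, in this order (a step that is already met when the one before it is completed fails the run):
1. the post stands upright in the tray, let go (horizontal distance between post and tray below 0.085 m and height (world z) of post between 0.004 and 0.014 m and angle between post's own z axis and vertical below 0.1 rad and contact force between the fingers and post below 0.05 N), for 0.2 s.
2. turned back until the screw has dropped into its thread (value of joint sink between 0.006 and 0.0105 m), for 0.1 s.
3. turned forward one turn (value of joint sink between 0.014 and 0.018 m), for 0.1 s.
At the end, for the whole second after the job is handed in: The screw is one turn in from its drop (0.016 m deep, within a quarter turn = 0.002 m) and still; the fingers hold the handle with more than 10 N; the post stands upright (within 0.1 rad) on the floor of the tray, at rest (all of step 3 and velocity of joint turn between -0.1 and 0.1 rad/s and contact force between the fingers and handle above 10 N and horizontal distance between post and tray below 0.085 m and height (world z) of post between 0.004 and 0.014 m and angle between post's own z axis and vertical below 0.1 rad and linear speed of post below 0.02 m/s); the arm keeps its last pose, push and grip.
It fails at once if the post is knocked over (angle between post's own z axis and vertical above 0.7 rad).
It fails at once if a bystander is moved by more than 30 mm (distance of any of die_a, die_b, collar, shim, oil, spanner, mallet from where it was at the start of the episode above 0.03 m).
It also fails if it takes over 72 s, if anything falls off the work surface, if the arm or the gripper's body presses on something with over 40 N, if the wrist force passes 120 N, or if a joint passes its speed limit or range.

## Working session

There is one attempt and no reset: what is moved stays moved. The work goes in short steps, Python scripts to look and compute and a tool call to move; the robot and the scene stay as the last step left them, time stands still between calls to the robot, and variables do not carry over. Pictures are saved under pics/ and viewed, and the job is handed in when it is done.

Besides the shell and the picture viewer there is one more tool, called after "Request:" as name(argument=value, ...) on one line, values as JSON. carry_out: Moves the arm, as the interface text tells. Its arguments: {"type":"object","properties":{"commands":{"type":"array"},"force":{"type":"number"}},"required":["commands"]}

```bash
mkdir -p pics
cat > h.py <<'E'
import numpy as np,cv2
from scipy.spatial.transform import Rotation as R
from plant import get_obs,snapshot,finger_overhang
def snap(n,f):
    o=get_obs(); s=snapshot(n); cv2.imwrite(f'pics/{f}.png',s['frame'][:,:,::-1])
    if 'camera_from_world' in s: M=np.linalg.inv(s['camera_from_world'])
    else:
        T=np.eye(4);T[:3,:3]=R.from_rotvec(o['ee_rot']).as_matrix();T[:3,3]=o['ee_pos'];M=T@s['tool_from_camera']
    fl=192/np.tan(np.radians(s['vfov'])/2)
    np.savez(f'pics/{f}.npz',M=M,f=fl,cx=s['cx'],cy=s['cy']); return s
def ray(f,u,v):
    z=np.load(f'pics/{f}.npz');d=np.array([(u-z['cx'])/z['f'],-(v-z['cy'])/z['f'],-1]);return z['M'][:3,3],z['M'][:3,:3]@d
def atz(f,u,v,h):
    o,d=ray(f,u,v);return o+d*(h-o[2])/d[2]
def proj(f,p):
    z=np.load(f'pics/{f}.npz');c=np.linalg.inv(z['M'])@np.r_[p,1];return z['cx']+z['f']*c[0]/-c[2],z['cy']+z['f']*c[1]/c[2]
def tri(*l):
    A=0;b=0
    for f,u,v in l:
        o,d=ray(f,u,v);d=d/np.linalg.norm(d);P=np.eye(3)-np.outer(d,d);A=A+P;b=b+P@o
    p=np.linalg.solve(A,b);return p,[np.round(np.array(proj(f,p))-[u,v],1) for f,u,v in l]
def crop(f,u0,v0,u1,v1,k,out):
    i=cv2.imread(f'pics/{f}.png');cv2.imwrite(f'pics/{out}.png',cv2.resize(i[v0:v1,u0:u1],None,fx=k,fy=k,interpolation=cv2.INTER_CUBIC))
def totool(dw):
    return R.from_rotvec(get_obs()['ee_rot']).inv().apply(dw)
E
python3 - <<'E'
from h import *
for n in('scene','top','wrist'):
    s=snap(n,n+'0');print(n,s['vfov'],s['cx'],s['cy'],[k for k in s])
o=get_obs();print(o,finger_overhang,R.from_rotvec(o['ee_rot']).as_matrix().round(3))
a=[cv2.resize(cv2.imread(f'pics/{n}0.png'),(800,600)) for n in('scene','top')]
for n,i in zip('st',a):cv2.imwrite(f'pics/{n}big.png',i)
E
```

```text
scene 52.813517850964246 253.85307745979586 197.7123492016359 ['frame', 'vfov', 'cx', 'cy', 'camera_from_world']
top 56.95795345298625 257.2843426532353 192.59674500767858 ['frame', 'vfov', 'cx', 'cy', 'camera_from_world']
wrist 58.19017545585123 258.55304759580224 191.7002174773424 ['frame', 'vfov', 'cx', 'cy', 'tool_from_camera']
{'t': 0.15, 'joint_pos': array([-1.4027997 ,  0.38367535,  0.04387298,  1.59920719, -0.01788064,
        1.16119864, -0.04990291]), 'joint_vel': array([ 0.000785  , -0.00154774,  0.00047832, -0.00405775,  0.00088194,
        0.00027659, -0.00025506]), 'joint_torque': array([ 2.46218646e-03, -4.34054196e+01,  1.02702331e+00, -2.49976927e+01,
        1.06850266e-02,  7.24046782e-03, -9.47987502e-06]), 'ee_pos': array([0.17057085, 0.6264744 , 0.23816087]), 'ee_rot': array([ 0.20696018,  1.5608528 , -0.21025279]), 'wrist_force': array([0.07766864, 0.04855925, 0.62303017]), 'torque': array([-0.00682189, -0.01881038,  0.01512034]), 'width': 1.0004803186578723} 0.008 [[-0.     0.263  0.965]
 [-0.002  0.965 -0.263]
 [-1.    -0.002  0.   ]]
```

View pics/sbig.png

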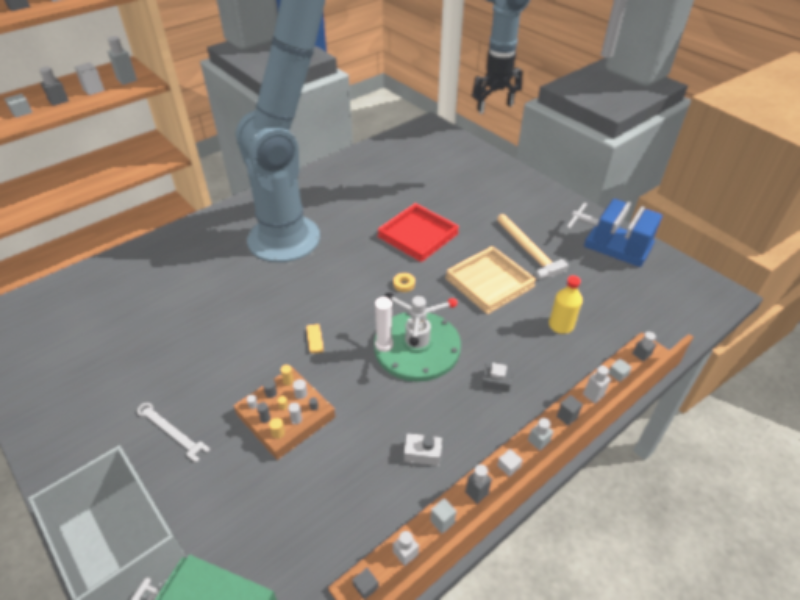

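View pics/tbig.png

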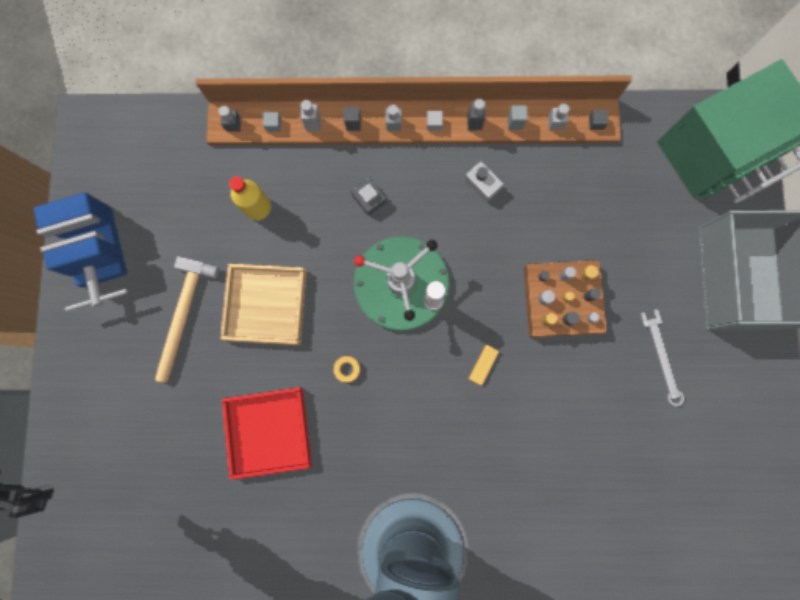

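View pics/wrist0.png

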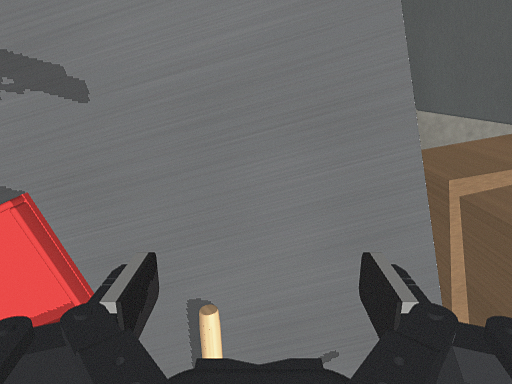

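The wooden tray (top-view big picture, about 263,305) is beige; the red one (267,433) is the look-alike to leave alone. The post's white top is at about (436,290) between the black arms, and the red ball is at (359,261). I'll enlarge both views.

Run:
```python
from h import *
crop('top0',130,140,300,240,4.7,'tc'); crop('scene0',225,150,345,245,6.5,'sc')
```

```text
(no output)
```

View pics/tc.png

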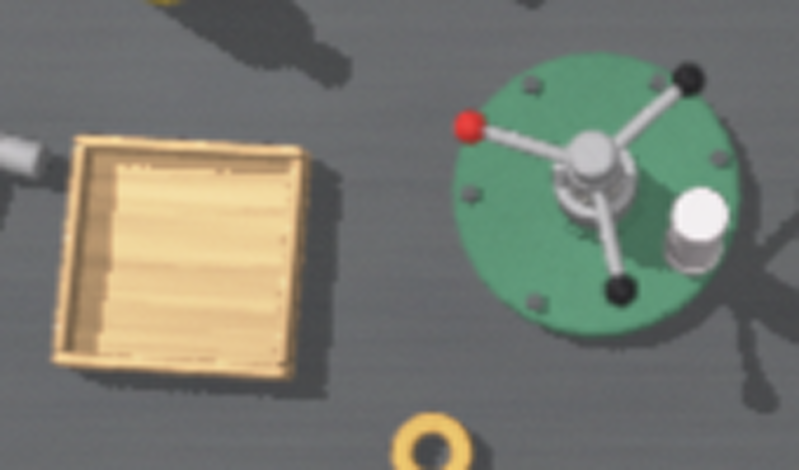

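View pics/sc.png

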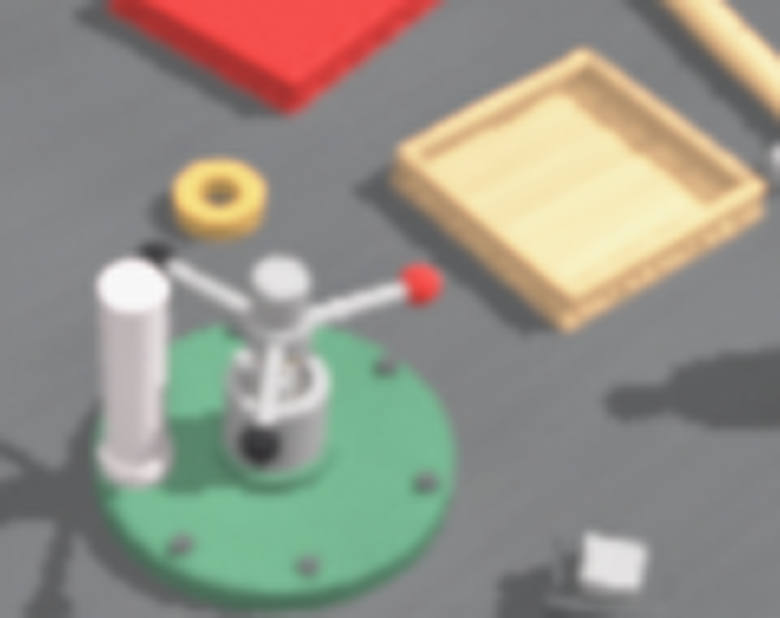

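Run:
```python
from h import *
T=lambda x,y:('top0',130+x/4.7-.4,140+y/4.7-.4)
S=lambda x,y:('scene0',225+x/6.5-.4,150+y/6.5-.4)
P={'post':((699,214),(133,287)),'hub':((591,152),(280,277)),'red':((470,126),(421,285)),'bA':((688,79),(261,447)),'bB':((621,289),(154,252))}
r={}
for k,(a,b) in P.items(): r[k],e=tri(T(*a),S(*b));print(k,r[k].round(4),e)
for c in((78,138),(308,150),(290,378),(55,362)):print('tray',atz(*T(*c),.03).round(4))
print('tray c',np.mean([atz(*T(*c),.03) for c in((78,138),(308,150),(290,378),(55,362))],0).round(4),np.mean([atz(*S(*c),.03) for c in((585,48),(765,187),(570,322),(398,155))],0).round(4))
h=r['hub']
for k in r:
    d=r[k]-h;print(k,np.hypot(*d[:2]).round(4),np.degrees(np.arctan2(d[1],d[0])).round(1))
print('fixture centre',atz(*T((455+740)/2,(53+335)/2),.022).round(4))
```

```text
post [ 0.4983 -0.0436  0.1601] [array([-0., -0.]), array([-0.,  0.])]
hub [0.5377 0.022  0.1554] [array([-0., -0.]), array([-0.,  0.])]
red [0.5628 0.1005 0.1176] [array([-0.2, -0.1]), array([-0.2,  0. ])]
bA [ 0.5933 -0.0389  0.1159] [array([-0.1, -0.1]), array([-0.2,  0. ])]
bB [0.4568 0.0037 0.1237] [array([0., 0.]), array([ 0., -0.])]
tray [0.5737 0.3804 0.03  ]
tray [0.5648 0.2203 0.03  ]
tray [0.4073 0.2286 0.03  ]
tray [0.4183 0.3893 0.03  ]
tray c [0.491  0.3046 0.03  ] [0.4969 0.3041 0.03  ]
post 0.0765 -121.0
hub 0.0 0.0
red 0.0825 72.3
bA 0.0824 -47.6
bB 0.0829 -167.3
fixture centre [0.5349 0.0202 0.022 ]
```

Request:
carry_out(commands=[[0, -0.05, 0.044, 0.12, 0, 0, 0.0854], [0, -0.1, 0.088, 0.24, 0, 0, 0.0854], [0, -0.15, 0.132, 0.36, 0, 0, 0.0854], [0, -0.2, 0.176, 0.48, 0, 0, 0.0854], [0, -0.25, 0.22, 0.6, 0, 0, 0.0854], [0, -0.29, 0.255, 0.72, 0, 0, 0.0854], [0, -0.33, 0.29, 0.84, 0, 0, 0.0854], [0, -0.36, 0.317, 0.92, 0, 0, 0.0854]])

```text
t: 1.15
ee_pos: [0.3826, 0.1927, 0.2388]
ee_rot: [0.924, 1.365, -0.927]
wrist_force: [0.7, 0.9, 0.7]
width: 1.001
```

Request:
carry_out(commands=[[0, 0.003, 0.045, 0.06, 0, 0, 0.0854], [0, 0.006, 0.09, 0.12, 0, 0, 0.0854], [0, 0.009, 0.135, 0.2, 0, 0, 0.0854], [0, 0.012, 0.18, 0.27, 0, 0, 0.0854], [0, 0.016, 0.22, 0.33, 0, 0, 0.0854], [0, 0.019, 0.25, 0.385, 0, 0, 0.0854], [0, 0.019, 0.262, 0.385, 0, 0, 0.0854], [0, 0.019, 0.262, 0.385, 0, 0, 0.0854]])

```text
t: 2.15
ee_pos: [0.4968, -0.0439, 0.2389]
ee_rot: [1.212, 1.206, -1.216]
wrist_force: [0.2, -0.2, -0.4]
width: 1.001
```

Run:
```python
from h import *
s=snap('wrist','w1');o=get_obs();print(o['ee_pos'],R.from_rotvec(o['ee_rot']).as_matrix().round(3),o['joint_pos'].round(2),s['tool_from_camera'].round(3))
print(proj('w1',[.4985,-.0435,.162]))
```

```text
[ 0.49661674 -0.04281585  0.23881536] [[-0.002  1.    -0.005]
 [-0.001 -0.005 -1.   ]
 [-1.    -0.002  0.001]] [-0.7   0.1   0.75  1.98 -0.08  1.09  0.08] [[ 0.001  0.292 -0.956 -0.136]
 [ 1.    -0.     0.001 -0.   ]
 [-0.    -0.956 -0.292 -0.075]
 [ 0.     0.     0.     1.   ]]
(np.float64(261.8463447672344), np.float64(204.891385582436))
```

View pics/w1.png

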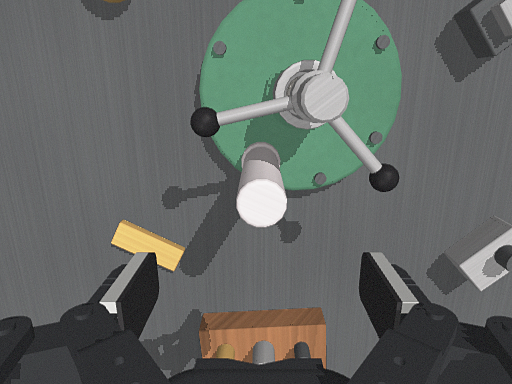

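Request:
carry_out(commands=[[0.02, 0.002, 0, 0, 0, 0, 0.0854], [0.045, 0.002, 0, 0, 0, 0, 0.0854], [0.07, 0.002, 0, 0, 0, 0, 0.0854], [0.09, 0.002, 0, 0, 0, 0, 0.0854], [0.098, 0.002, 0, 0, 0, 0, 0.0854], [0.098, 0.002, 0, 0, 0, 0, 0.0854], [0.098, 0.002, 0, 0, 0, 0, 0.05], [0.098, 0.002, 0, 0, 0, 0, 0.03]], force=50)

```text
t: 3.2
ee_pos: [0.4992, -0.0428, 0.1417]
ee_rot: [1.212, 1.206, -1.213]
wrist_force: [0.4, -0.4, 0.7]
width: 0.599
```

Request:
carry_out(commands=[[0, 0, 0, 0, 0, 0, 0.02], [0, 0, 0, 0, 0, 0, 0.02], [0, 0, 0, 0, 0, 0, 0.02], [0, 0, 0, 0, 0, 0, 0.02], [-0.005, 0, 0, 0, 0, 0, 0.02], [-0.015, 0, 0, 0, 0, 0, 0.02], [-0.025, 0, 0, 0, 0, 0, 0.02], [-0.03, 0, 0, 0, 0, 0, 0.02]], force=50)

```text
t: 4.2
ee_pos: [0.4997, -0.0428, 0.1726]
ee_rot: [1.213, 1.206, -1.212]
wrist_force: [-0.2, 0.6, -2.6]
width: 0.378
```

Run:
```python
from h import *
s=snap('wrist','w2');s=snap('scene','s2');o=get_obs();print(o)
a=cv2.imread('pics/w2.png');b=cv2.resize(cv2.imread('pics/s2.png')[130:258,200:371],(512,384));cv2.imwrite('pics/m2.png',cv2.resize(np.vstack([a,b]),None,fx=.78,fy=.78))
```

```text
{'t': 4.3, 'joint_pos': array([-0.66226854,  0.21347453,  0.74123674,  2.04224481, -0.17718824,
        0.94653899,  0.16686494]), 'joint_vel': array([ 0.00223929,  0.01438238, -0.00421879,  0.01256387, -0.00445358,
       -0.00625911,  0.00421163]), 'joint_torque': array([-2.76635564e-02, -2.54886925e+01,  3.92196760e+00, -2.28497940e+01,
        3.48193687e-02,  6.78371871e-02, -2.07710074e-02]), 'ee_pos': array([ 0.49981049, -0.04277233,  0.17255695]), 'ee_rot': array([ 1.21338266,  1.20559179, -1.21146189]), 'wrist_force': array([ 0.87987299, -0.55577728, -1.8437327 ]), 'torque': array([-0.00760128, -0.03894838, -0.03013024]), 'width': 0.3773445602504083}
```

View pics/m2.png

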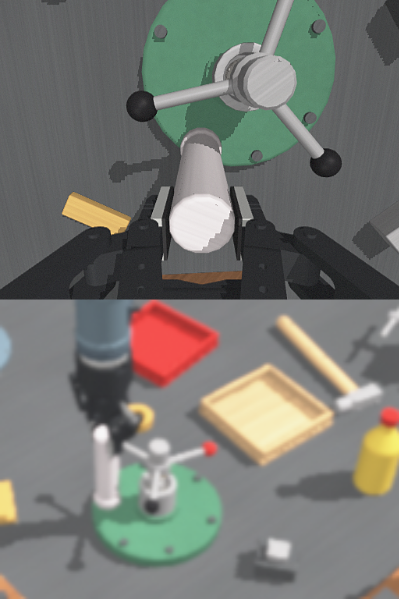

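Request:
carry_out(commands=[[-0.02, 0, 0, 0, 0, 0, 0.02], [-0.055, 0, 0, 0, 0, 0, 0.02], [-0.09, 0, 0, 0, 0, 0, 0.02], [-0.115, 0, 0, 0, 0, 0, 0.02], [-0.12, 0, -0.02, 0, 0, 0, 0.02], [-0.12, 0, -0.06, 0, 0, 0, 0.02], [-0.12, -0.003, -0.105, 0, 0, 0, 0.02], [-0.12, -0.006, -0.15, 0, 0, 0, 0.02]])

```text
t: 5.3
ee_pos: [0.4938, 0.1083, 0.2922]
ee_rot: [1.214, 1.206, -1.212]
wrist_force: [-0.0, 0.2, -2.3]
width: 0.379
```

Request:
carry_out(commands=[[0, 0, -0.045, 0, 0, 0, 0.02], [0, 0, -0.09, 0, 0, 0, 0.02], [0, 0, -0.13, 0, 0, 0, 0.02], [0, 0, -0.165, 0, 0, 0, 0.02], [0, 0, -0.185, 0, 0, 0, 0.02], [0, 0, -0.195, 0, 0, 0, 0.02], [0.02, 0, -0.197, 0, 0, 0, 0.02], [0.05, 0, -0.197, 0, 0, 0, 0.02]])

```text
t: 6.3
ee_pos: [0.4965, 0.3043, 0.2429]
ee_rot: [1.217, 1.204, -1.211]
wrist_force: [0.3, 1.0, -2.2]
width: 0.382
```

Run:
```python
from h import *
s=snap('wrist','w3');s=snap('scene','s3');s=snap('top','t3');o=get_obs();print(o['ee_pos'],o['wrist_force'],o['width'],R.from_rotvec(o['ee_rot']).as_matrix().round(3))
a=cv2.imread('pics/w3.png');b=cv2.resize(cv2.imread('pics/s3.png')[110:238,220:391],(512,384));cv2.imwrite('pics/m3.png',cv2.resize(np.vstack([a,b]),None,fx=.78,fy=.78))
```

```text
[0.49404259 0.30275752 0.24045029] [-0.2175448  -0.46048519 -2.71155685] 0.38148407411145613 [[-0.002  1.    -0.008]
 [-0.004 -0.008 -1.   ]
 [-1.    -0.002  0.004]]
```

View pics/m3.png

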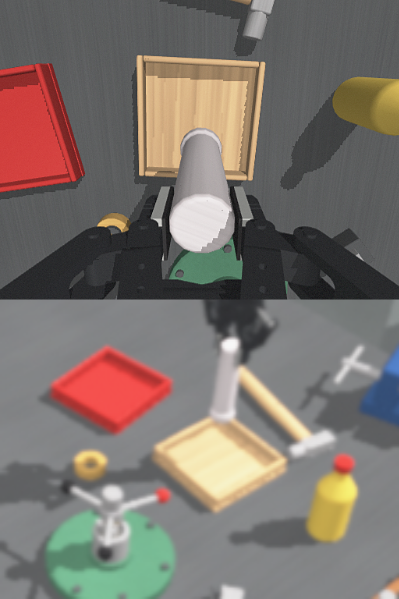

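Request:
carry_out(commands=[[0.02, 0, 0, 0, 0, 0, 0.02], [0.045, 0, 0, 0, 0, 0, 0.02], [0.07, 0, 0, 0, 0, 0, 0.02], [0.09, 0, 0, 0, 0, 0, 0.02], [0.102, 0, 0, 0, 0, 0, 0.02], [0.108, 0, 0, 0, 0, 0, 0.02], [0.111, 0, 0, 0, 0, 0, 0.02], [0.111, 0, 0, 0, 0, 0, 0.02]])

```text
t: 7.45
ee_pos: [0.4941, 0.3025, 0.1299]
ee_rot: [1.212, 1.204, -1.218]
wrist_force: [-0.2, -0.0, -3.3]
width: 0.378
```

Run:
```python
from h import *
s=snap('scene','s4');o=get_obs();print(o['ee_pos'],o['wrist_force'],o['width'])
crop('s4',260,120,360,210,7,'s4c')
```

```text
[0.4942216  0.30261227 0.13009115] [-0.35395901 -0.52298572 -2.64392229] 0.3783955435976165
```

View pics/s4c.png

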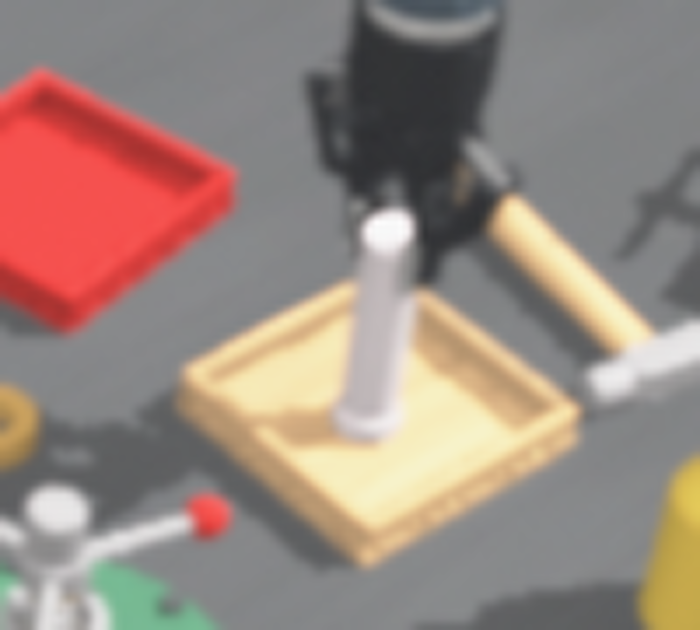

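Request:
carry_out(commands=[[0.001, 0, 0, 0, 0, 0, 0.02], [0.002, 0, 0, 0, 0, 0, 0.02], [0.003, 0, 0, 0, 0, 0, 0.02], [0.003, 0, 0, 0, 0, 0, 0.02], [0.003, 0, 0, 0, 0, 0, 0.04], [0.003, 0, 0, 0, 0, 0, 0.06], [0.003, 0, 0, 0, 0, 0, 0.08], [0.003, 0, 0, 0, 0, 0, 0.0854]])

```text
t: 8.5
ee_pos: [0.4942, 0.3025, 0.1269]
ee_rot: [1.212, 1.204, -1.218]
wrist_force: [-0.2, -0.5, -0.1]
width: 0.998
```

Request:
carry_out(commands=[[0, 0, 0, 0, 0, 0, 0.0854], [0, 0, 0, 0, 0, 0, 0.0854], [-0.02, 0, 0, 0, 0, 0, 0.0854], [-0.05, 0, 0, 0, 0, 0, 0.0854], [-0.08, 0, 0, 0, 0, 0, 0.0854], [-0.095, 0, 0, 0, 0, 0, 0.0854], [-0.1, 0, 0.02, 0, 0, 0, 0.0854], [-0.1, 0, 0.05, 0, 0, 0, 0.0854]])

```text
t: 9.5
ee_pos: [0.4935, 0.2513, 0.2267]
ee_rot: [1.21, 1.204, -1.218]
wrist_force: [-0.5, 0.2, -1.1]
width: 1.0
```

Run:
```python
from h import *
s=snap('scene','s5');s=snap('wrist','w5');o=get_obs();print(o['ee_pos'],o['wrist_force'],o['width'],o['joint_pos'].round(2))
a=cv2.imread('pics/w5.png');b=cv2.resize(cv2.imread('pics/s5.png')[110:238,220:391],(512,384));cv2.imwrite('pics/m5.png',cv2.resize(np.vstack([a,b]),None,fx=.78,fy=.78))
```

```text
[0.49401679 0.24495608 0.22583159] [ 0.16089874 -0.51709095 -0.37419354] 0.9997522070734173 [-0.99  0.23  0.52  1.87 -0.12  1.08 -0.44]
```

View pics/m5.png

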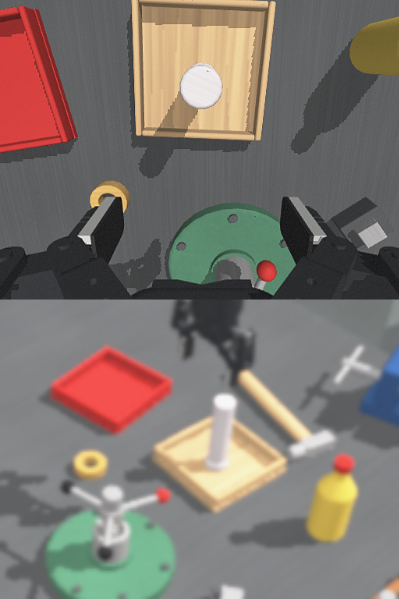

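Run:
```python
from h import *
for f,o in(('w1',(325,97)),('w2',(0,0))):
    if f=='w1': crop(f,240,40,420,200,4,'w1c')
    else: crop(f,240,40,440,200,4,'w2c')
```

```text
(no output)
```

View pics/w1c.png

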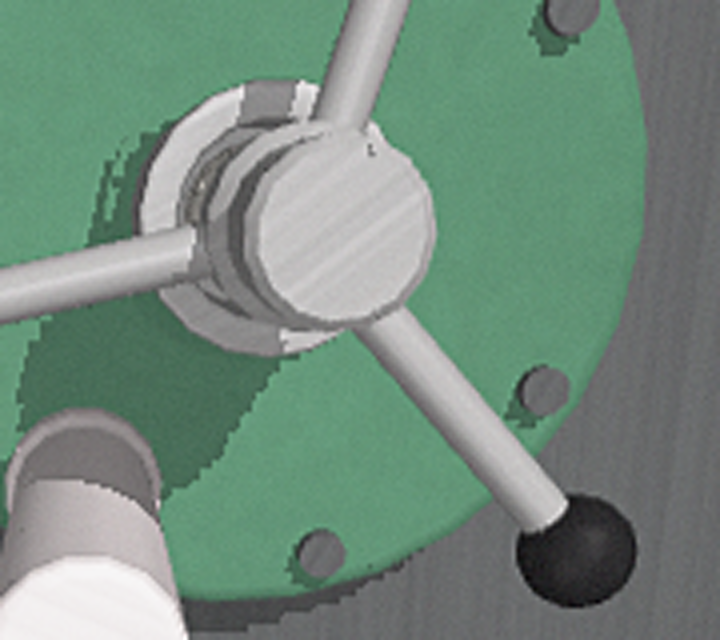

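View pics/w2c.png

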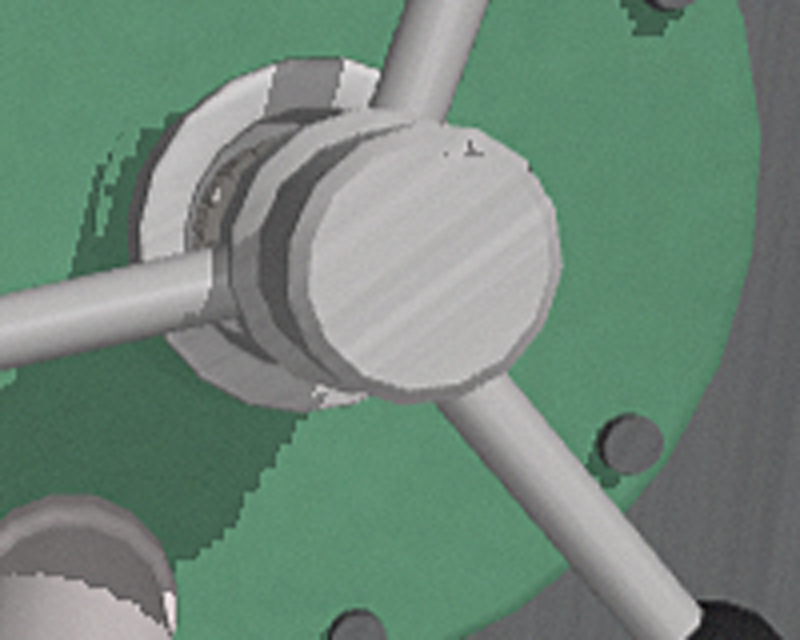

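Hub face centre is at crop (344,228) in w1, i.e. pixel (326,97), and crop (433,258) in w2, i.e. pixel (348,104.5).

Run:
```python
from h import *
a=('w1',240+344/4-.4,40+228/4-.4);b=('w2',240+433/4-.4,40+258/4-.4)
print(atz(*a,.156),atz(*b,.156),tri(a,b))
t=('top0',130+591/4.7-.4,140+152/4.7-.4);s=('scene0',225+280/6.5-.4,150+277/6.5-.4)
p,e=tri(a,b,t,s);print(p,e)
d=np.array([p[0],p[1],.226])-get_obs()['ee_pos'];print(d,totool(d))
```

```text
[0.53772328 0.02417566 0.156     ] [0.53797746 0.0242726  0.156     ] (array([0.5371666 , 0.02435008, 0.15913551]), [array([ 0. , -0.1]), array([-0.1,  0.2])])
[0.53782042 0.02319538 0.15472418] [array([-0.3,  1.6]), array([-1.3,  2.4]), array([-0.4, -0. ]), array([ 0.3, -0. ])]
[ 4.38036256e-02 -2.21760701e-01  1.68405888e-04] [0.00132372 0.04747458 0.22100002]
```

Request:
carry_out(commands=[[0, 0.008, 0.03, 0.02, 0, 0, 0.0854], [0, 0.018, 0.07, 0.04, 0, 0, 0.0854], [0, 0.028, 0.12, 0.07, 0, 0, 0.0854], [0, 0.038, 0.165, 0.1, 0, 0, 0.0854], [0, 0.045, 0.2, 0.13, 0, 0, 0.0854], [0, 0.0475, 0.217, 0.16, 0, 0, 0.0854], [0, 0.0475, 0.221, 0.17, 0, 0, 0.0854], [0, 0.0475, 0.221, 0.17, 0, 0, 0.0854]])

```text
t: 10.6
ee_pos: [0.5374, 0.0245, 0.2269]
ee_rot: [1.336, 1.114, -1.351]
wrist_force: [0.5, 0.4, 0.7]
width: 0.997
```

Run:
```python
from h import *
s=snap('wrist','w6');o=get_obs();print(o['ee_pos'],o['joint_pos'].round(2))
print(proj('w6',[.5377,.0232,.156])); crop('w6',160,130,360,280,4,'w6c')
s=snap('top','t6')
```

```text
[0.53754568 0.02512079 0.22700392] [-0.73  0.21  0.68  1.9  -0.14  1.08 -0.17]
(np.float64(260.3183193668247), np.float64(209.7418674819496))
```

View pics/w6c.png

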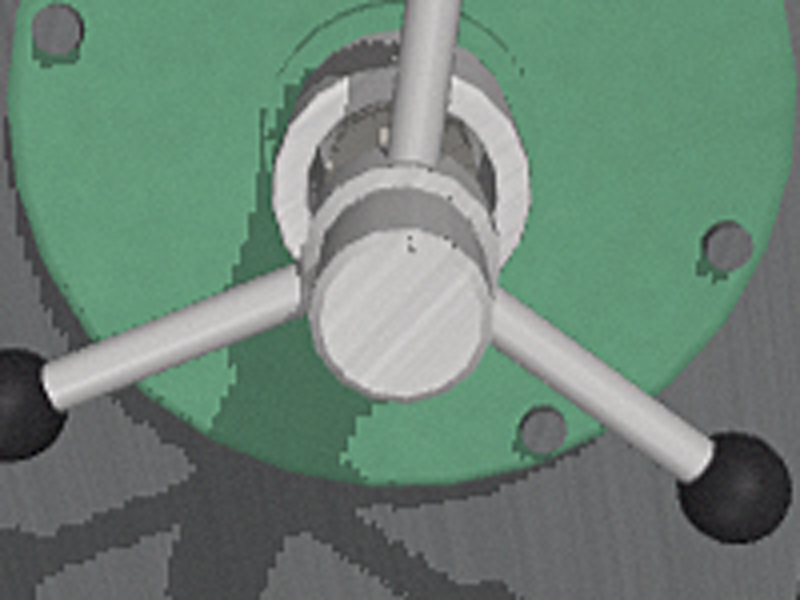

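Request:
carry_out(commands=[[0.02, 0, 0.001, 0, 0, 0, 0.0854], [0.045, 0, 0.001, 0, 0, 0, 0.0854], [0.065, 0, 0.001, 0, 0, 0, 0.0854], [0.08, 0, 0.001, 0, 0, 0, 0.06], [0.086, 0, 0.001, 0, 0, 0, 0.04], [0.086, 0, 0.001, 0, 0, 0, 0.02], [0.086, 0, 0.001, 0, 0, 0, 0.02], [0.086, 0, 0.001, 0, 0, 0, 0.02]], force=25)

```text
t: 11.7
ee_pos: [0.5379, 0.0239, 0.1415]
ee_rot: [1.337, 1.113, -1.347]
wrist_force: [1.8, -0.1, -2.7]
width: 0.338
```

Run:
```python
from h import *
s=snap('scene','s7');o=get_obs();print(o['ee_pos'],o['joint_pos'].round(2),o['width'],o['wrist_force'],o['torque'])
crop('s7',225,150,345,245,6.5,'s7c')
```

```text
[0.53785321 0.0238748  0.14155501] [-0.68  0.34  0.64  1.98 -0.24  0.91 -0.09] 0.33500120698907804 [ 2.54462783  0.37255268 -2.86588893] [ 0.05040931 -0.36755554 -0.01572685]
```

View pics/s7c.png

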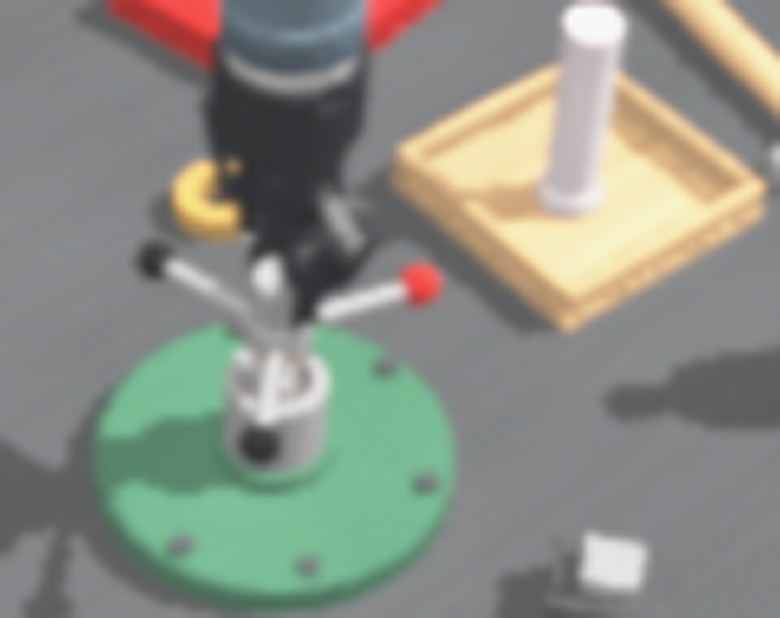

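Request:
carry_out(commands=[[0.0005, 0, 0, -0.09, 0, 0, 0.02], [0.001, 0, 0, -0.18, 0, 0, 0.02], [0.0015, 0, 0, -0.27, 0, 0, 0.02], [0.002, 0, 0, -0.36, 0, 0, 0.02], [0.0025, 0, 0, -0.45, 0, 0, 0.02], [0.003, 0, 0, -0.54, 0, 0, 0.02], [0.003, 0, 0, -0.63, 0, 0, 0.02], [0.003, 0, 0, -0.7, 0, 0, 0.02]])

```text
t: 12.75
ee_pos: [0.5381, 0.0238, 0.1416]
ee_rot: [0.816, 1.411, -0.825]
wrist_force: [-5.0, 0.3, 13.4]
width: 0.341
```

```bash
cat >> h.py <<'E'
def look(n):
    s=snap('scene','s'+n);t=snap('top','t'+n);o=get_obs();R0=R.from_rotvec(o['ee_rot']).as_matrix()
    print(o['t'],o['ee_pos'].round(4),'toolang',np.degrees(np.arctan2(R0[1,1],R0[0,1])).round(1),o['joint_pos'].round(2),o['width'].round(3),o['wrist_force'].round(1),o['torque'].round(3))
    def red(f,u0,v0,u1,v1):
        i=cv2.imread(f'pics/{f}.png').astype(int)[v0:v1,u0:u1];m=(i[...,2]-np.maximum(i[...,0],i[...,1])>70)
        nl,l,st,c=cv2.connectedComponentsWithStats(m.astype(np.uint8))
        return [(f,c[k][0]+u0,c[k][1]+v0,st[k][4]) for k in range(1,nl) if 6<st[k][4]<90]
    a=red('s'+n,225,160,320,240);b=red('t'+n,215,140,300,225);print(a,b)
    if a and b:
        p,e=tri(a[0][:3],b[0][:3]);d=p[:2]-[.5377,.024];print('red',p.round(4),e,np.hypot(*d).round(4),np.degrees(np.arctan2(d[1],d[0])).round(1))
    crop('s'+n,225,150,345,245,6.5,'v'+n)
E
python3 - <<'E'
from h import *
look('8')
E
```

```text
Traceback (most recent call last):
  File "h.py", line 28, in look
    print(o['t'],o['ee_pos'].round(4),'toolang',np.degrees(np.arctan2(R0[1,1],R0[0,1])).round(1),o['joint_pos'].round(2),o['width'].round(3),o['wrist_force'].round(1),o['torque'].round(3))
                                                                                                                         ^^^^^^^^^^^^^^^^
AttributeError: 'float' object has no attribute 'round'
```

```bash
sed -i "s/o\['width'\].round(3)/round(o['width'],3)/" h.py
python3 - <<'E'
from h import *
look('8')
E
```

```text
12.95 [0.538  0.0238 0.1416] toolang 29.6 [-0.56  0.31  0.51  1.97 -0.19  0.91  0.56] 0.336 [-5.5 -0.7 14. ] [-0.086  1.241 -0.009]
[('s8', np.float64(278.4117647058824), np.float64(183.88235294117646), np.int32(17))] []
```

View pics/v8.png

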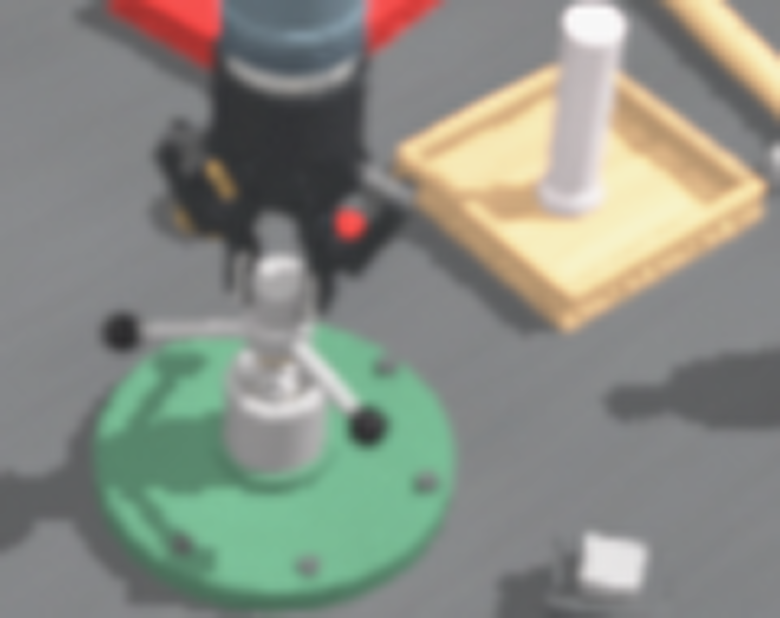

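Request:
carry_out(commands=[[0.004, 0, 0, -0.07, 0, 0, 0.02], [0.004, 0, 0, -0.14, 0, 0, 0.02], [0.004, 0, 0, -0.21, 0, 0, 0.02], [0.004, 0, 0, -0.28, 0, 0, 0.02], [0.004, 0, 0, -0.35, 0, 0, 0.02], [0.004, 0, 0, -0.42, 0, 0, 0.02], [0.004, 0, 0, -0.49, 0, 0, 0.02], [0.004, 0, 0, -0.52, 0, 0, 0.02]])

```text
t: 13.95
ee_pos: [0.538, 0.0237, 0.142]
ee_rot: [0.417, 1.534, -0.422]
wrist_force: [-8.0, 0.5, 21.3]
width: 0.336
```

Request:
carry_out(commands=[[0.004, 0, 0, -0.07, 0, 0, 0.02], [0.004, 0, 0, -0.14, 0, 0, 0.02], [0.004, 0, 0, -0.21, 0, 0, 0.02], [0.004, 0, 0, -0.28, 0, 0, 0.02], [0.004, 0, 0, -0.35, 0, 0, 0.02], [0.004, 0, 0, -0.42, 0, 0, 0.02], [0.004, 0, 0, -0.49, 0, 0, 0.02], [0.004, 0, 0, -0.52, 0, 0, 0.02]])

```text
t: 14.95
ee_pos: [0.5379, 0.0234, 0.1426]
ee_rot: [0.012, 1.577, -0.013]
wrist_force: [-9.6, -0.1, 21.7]
width: 0.334
```

Run:
```python
from h import *
look('9')
```

```text
15.05 [0.5379 0.0233 0.1426] toolang 89.1 [-0.4   0.3   0.32  1.96 -0.12  0.91  1.54] 0.338 [-9.4  0.2 21. ] [-0.202  1.99  -0.1  ]
[] []
```

View pics/v9.png

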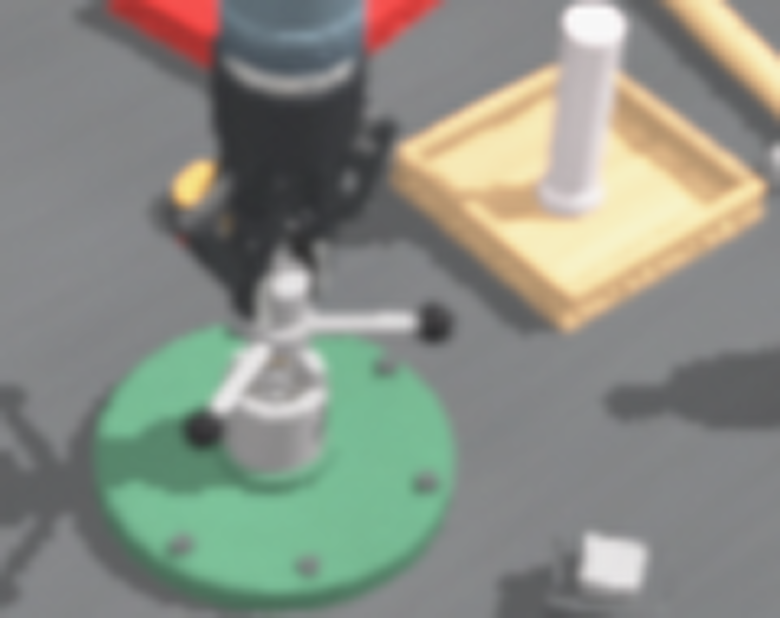

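Request:
carry_out(commands=[[0.004, 0, 0, -0.07, 0, 0, 0.02], [0.004, 0, 0, -0.14, 0, 0, 0.02], [0.004, 0, 0, -0.21, 0, 0, 0.02], [0.004, 0, 0, -0.28, 0, 0, 0.02], [0.004, 0, 0, -0.35, 0, 0, 0.02], [0.004, 0, 0, -0.42, 0, 0, 0.02], [0.004, 0, 0, -0.49, 0, 0, 0.02], [0.004, 0, 0, -0.52, 0, 0, 0.02]])

```text
t: 16.05
ee_pos: [0.5373, 0.0228, 0.1381]
ee_rot: [-0.394, 1.542, 0.396]
wrist_force: [1.9, -0.3, -5.6]
width: 0.339
```

Request:
carry_out(commands=[[0.001, 0, 0, 0, 0, 0, 0.02], [0.002, 0, 0, 0, 0, 0, 0.02], [0.003, 0, 0, 0, 0, 0, 0.02], [0.004, 0, 0, 0, 0, 0, 0.02], [0.005, 0, 0, 0, 0, 0, 0.02], [0.006, 0, 0, 0, 0, 0, 0.02], [0.006, 0, 0, 0, 0, 0, 0.02], [0.006, 0, 0, 0, 0, 0, 0.02]])

```text
t: 17.05
ee_pos: [0.5376, 0.0228, 0.1356]
ee_rot: [-0.393, 1.542, 0.397]
wrist_force: [-6.5, -0.5, 16.0]
width: 0.337
```

Run:
```python
from h import *
look('10')
```

```text
17.15 [0.5376 0.0228 0.1355] toolang 118.8 [-0.32  0.3   0.23  1.96 -0.09  0.9   2.03] 0.338 [-7.1 -1.1 15.2] [-0.12   1.399 -0.03 ]
[('s10', np.float64(246.1904761904762), np.float64(192.85714285714286), np.int32(21))] []
```

View pics/v10.png

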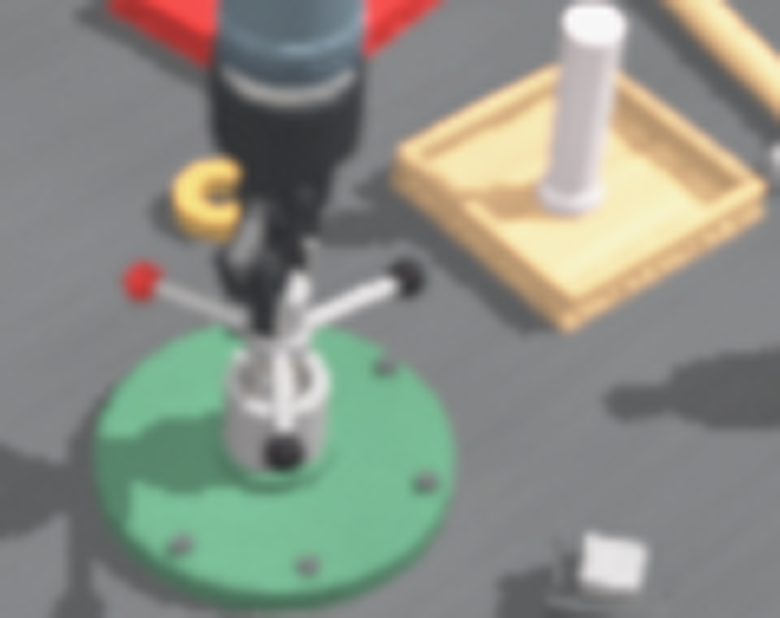

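Request:
carry_out(commands=[[0.0012, 0, 0, 0.15, 0, 0, 0.02], [0.0014, 0, 0, 0.32, 0, 0, 0.02], [0.0016, 0, 0, 0.49, 0, 0, 0.02], [0.0018, 0, 0, 0.66, 0, 0, 0.02], [0.002, 0, 0, 0.83, 0, 0, 0.02], [0.0023, 0, 0, 1.0, 0, 0, 0.02], [0.0026, 0, 0, 1.17, 0, 0, 0.02], [0.0028, 0, 0, 1.34, 0, 0, 0.02]], force=40)

```text
t: 18.15
ee_pos: [0.5376, 0.0235, 0.1342]
ee_rot: [0.657, 1.477, -0.66]
wrist_force: [-3.5, 1.1, 7.3]
width: 0.333
```

Run:
```python
from h import *
look('11')
```

```text
18.25 [0.5378 0.0237 0.1342] toolang 41.9 [-0.52  0.32  0.47  1.97 -0.19  0.9   0.77] 0.333 [-2.9  0.2  6.4] [ 0.19   0.434 -0.108]
[] []
```

View pics/v11.png

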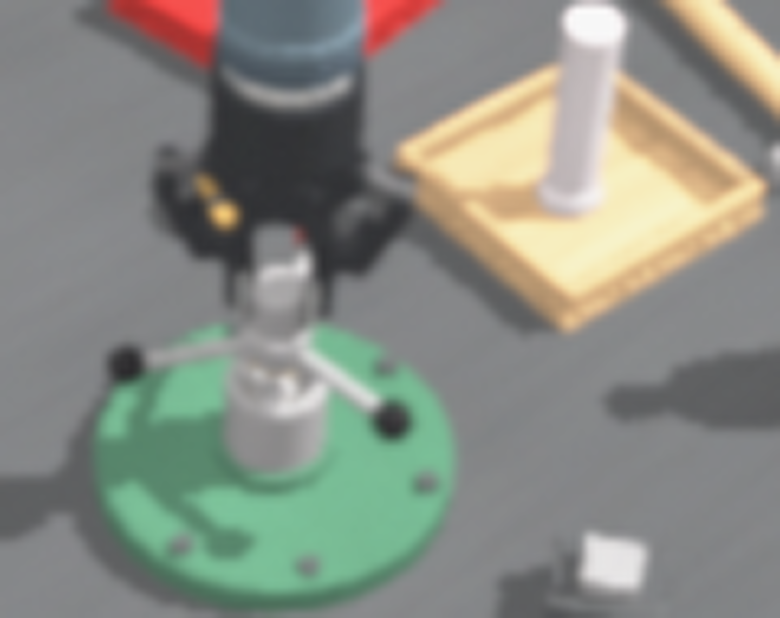

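Request:
carry_out(commands=[[0.0012, 0, 0, 0.15, 0, 0, 0.02], [0.0014, 0, 0, 0.32, 0, 0, 0.02], [0.0016, 0, 0, 0.49, 0, 0, 0.02], [0.0018, 0, 0, 0.66, 0, 0, 0.02], [0.002, 0, 0, 0.83, 0, 0, 0.02], [0.0023, 0, 0, 1.0, 0, 0, 0.02], [0.0026, 0, 0, 1.17, 0, 0, 0.02], [0.0028, 0, 0, 1.34, 0, 0, 0.02]])

```text
t: 19.25
ee_pos: [0.5384, 0.0237, 0.1326]
ee_rot: [1.642, 0.859, -1.651]
wrist_force: [-3.0, 0.1, 3.8]
width: 0.334
```

Request:
carry_out(commands=[[0.0012, 0, 0, 0.15, 0, 0, 0.02], [0.0014, 0, 0, 0.32, 0, 0, 0.02], [0.0016, 0, 0, 0.49, 0, 0, 0.02], [0.0018, 0, 0, 0.66, 0, 0, 0.02], [0.002, 0, 0, 0.83, 0, 0, 0.02], [0.0023, 0, 0, 1.0, 0, 0, 0.02], [0.0026, 0, 0, 1.17, 0, 0, 0.02], [0.0028, 0, 0, 1.34, 0, 0, 0.02]])

```text
t: 20.25
ee_pos: [0.5386, 0.0231, 0.1309]
ee_rot: [-2.002, 0.393, 2.016]
wrist_force: [-1.3, -2.1, 3.6]
width: 0.33
```

Run:
```python
from h import *
look('12')
```

```text
20.35 [0.5385 0.0228 0.1308] toolang -112.1 [-0.96  0.5   1.04  1.99 -0.53  0.96 -1.61] 0.335 [-2.1 -1.8  4.5] [-0.277  0.49  -0.116]
[('s12', np.float64(272.0), np.float64(219.5), np.int32(30))] []
```

View pics/v12.png

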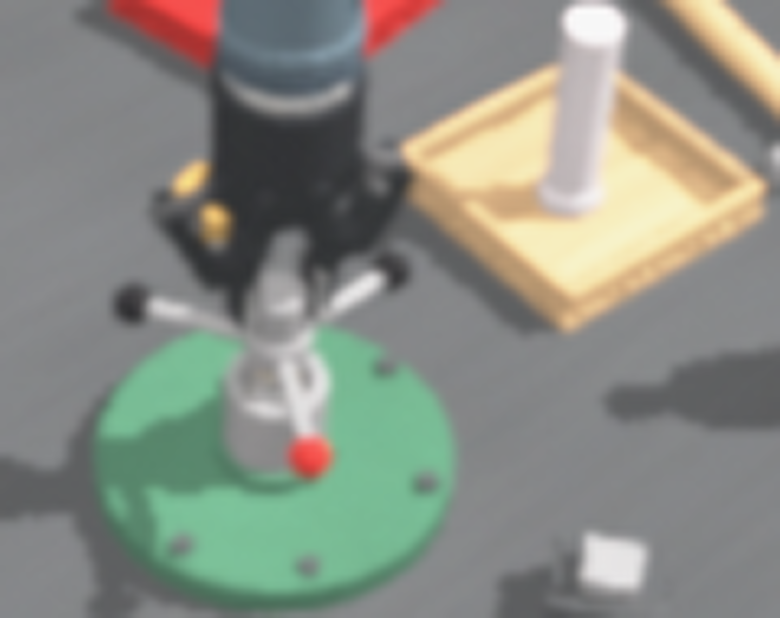

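Request:
carry_out(commands=[[0.0012, 0, 0, 0.14, 0, 0, 0.02], [0.0014, 0, 0, 0.28, 0, 0, 0.02], [0.0016, 0, 0, 0.42, 0, 0, 0.02], [0.0018, 0, 0, 0.56, 0, 0, 0.02], [0.002, 0, 0, 0.7, 0, 0, 0.02], [0.0022, 0, 0, 0.84, 0, 0, 0.02], [0.0024, 0, 0, 0.98, 0, 0, 0.02], [0.0024, 0, 0, 1.0, 0, 0, 0.02]])

```text
t: 21.35
ee_pos: [0.5383, 0.0225, 0.1295]
ee_rot: [-1.338, 1.12, 1.352]
wrist_force: [-4.1, 0.2, 7.9]
width: 0.339
```

Request:
carry_out(commands=[[0, 0, 0, 0, 0, 0, 0.05], [0, 0, 0, 0, 0, 0, 0.07], [0, 0, 0, 0, 0, 0, 0.07], [0, 0, 0, -0.1, 0, 0, 0.07], [0, 0, 0, -0.27, 0, 0, 0.07], [0, 0, 0, -0.44, 0, 0, 0.07], [0, 0, 0, -0.61, 0, 0, 0.07], [0, 0, 0, -0.78, 0, 0, 0.07]])

```text
t: 22.35
ee_pos: [0.5383, 0.0227, 0.1295]
ee_rot: [-1.871, 0.582, 1.888]
wrist_force: [-0.1, -0.4, -0.2]
width: 0.816
```

Run:
```python
from h import *
look('13')
snap('wrist','w13')
```

```text
22.45 [0.5384 0.0227 0.1298] toolang -124.7 [-0.99  0.53  1.08  1.99 -0.57  0.98 -1.79] 0.821 [ 0.2 -0.8  0.3] [-0.019  0.022 -0.009]
[('s13', np.float64(249.67857142857142), np.float64(214.32142857142856), np.int32(28))] [('t13', np.float64(282.97222222222223), np.float64(173.91666666666666), np.int32(36))]
red [ 0.5414 -0.0601  0.1063] [array([-0.1,  0. ]), array([-0.1, -0.1])] 0.0842 -87.5
```

View pics/v13.png

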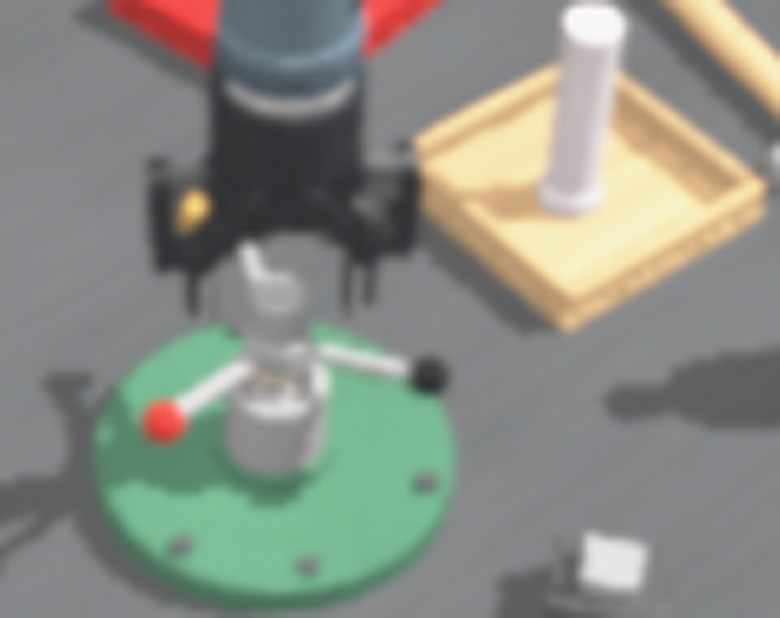

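View pics/w13.png

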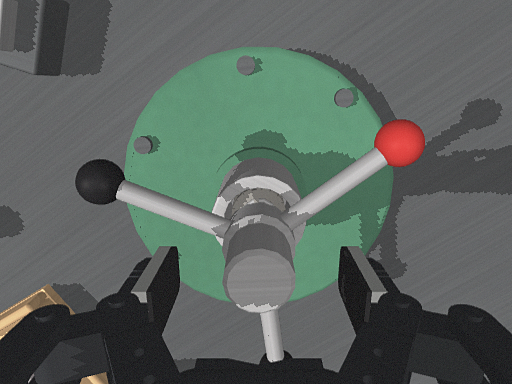

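Request:
carry_out(commands=[[0, 0, 0, -0.17, 0, 0, 0.07], [0, 0, 0, -0.34, 0, 0, 0.07], [0, 0, 0, -0.51, 0, 0, 0.07], [0, 0, 0, -0.68, 0, 0, 0.07], [0, 0, 0, -0.85, 0, 0, 0.07], [0, 0, 0, -1.02, 0, 0, 0.07], [0, 0, 0, -1.19, 0, 0, 0.07], [0, 0, 0, -1.3, 0, 0, 0.07]])

```text
t: 23.5
ee_pos: [0.5382, 0.0226, 0.1294]
ee_rot: [1.815, 0.663, -1.829]
wrist_force: [1.0, 0.2, -0.5]
width: 0.823
```

Request:
carry_out(commands=[[0, 0, 0, 0, 0, 0, 0.05], [0, 0, 0, 0, 0, 0, 0.02], [0, 0, 0, 0, 0, 0, 0.02], [0, 0, 0, 0, 0, 0, 0.02], [0, 0, 0, 0, 0, 0, 0.02], [0.001, 0, 0, 0.15, 0, 0, 0.02], [0.0014, 0, 0, 0.3, 0, 0, 0.02], [0.0018, 0, 0, 0.45, 0, 0, 0.02]])

```text
t: 24.5
ee_pos: [0.5382, 0.023, 0.1286]
ee_rot: [2.088, 0.257, -2.107]
wrist_force: [-4.7, 2.3, 9.6]
width: 0.334
```

Run:
```python
from h import *
look('14')
```

```text
24.6 [0.5378 0.0232 0.1285] toolang -76.2 [-0.85  0.43  0.88  1.99 -0.42  0.93 -1.08] 0.335 [-5.   1.8 10.4] [ 0.392  1.145 -0.196]
[('s14', np.float64(244.0), np.float64(207.29166666666666), np.int32(24))] [('t14', np.float64(280.8461538461538), np.float64(186.3846153846154), np.int32(26))]
red [ 0.5035 -0.0536  0.1049] [array([-0.,  0.]), array([-0., -0.])] 0.0848 -113.8
```

View pics/v14.png

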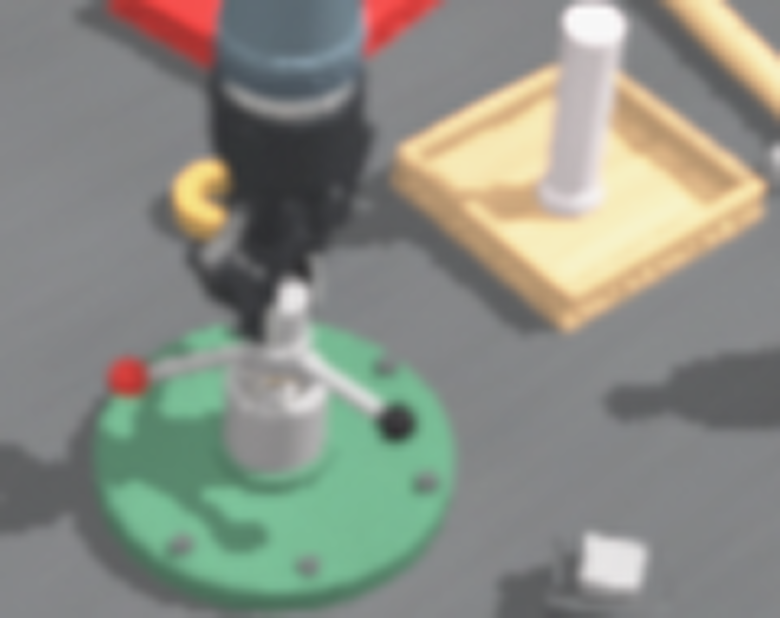

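Request:
carry_out(commands=[[0.001, 0, 0, 0.15, 0, 0, 0.02], [0.0012, 0, 0, 0.32, 0, 0, 0.02], [0.0014, 0, 0, 0.49, 0, 0, 0.02], [0.0016, 0, 0, 0.66, 0, 0, 0.02], [0.0018, 0, 0, 0.83, 0, 0, 0.02], [0.002, 0, 0, 1.0, 0, 0, 0.02], [0.0022, 0, 0, 1.17, 0, 0, 0.02], [0.0022, 0, 0, 1.34, 0, 0, 0.02]])

```text
t: 25.6
ee_pos: [0.5383, 0.0232, 0.1271]
ee_rot: [-1.534, 0.952, 1.553]
wrist_force: [-3.2, 0.2, 3.7]
width: 0.336
```

Request:
carry_out(commands=[[0, 0, 0, 0.03, 0, 0, 0.02], [0, 0, 0, 0.03, 0, 0, 0.02], [0, 0, 0, 0.03, 0, 0, 0.02], [0, 0, 0, 0.03, 0, 0, 0.02], [0, 0, 0, 0.03, 0, 0, 0.02], [0, 0, 0, 0.03, 0, 0, 0.02], [0, 0, 0, 0.03, 0, 0, 0.02], [0, 0, 0, 0.03, 0, 0, 0.02]])

```text
t: 26.6
ee_pos: [0.5383, 0.0233, 0.1271]
ee_rot: [-1.513, 0.971, 1.532]
wrist_force: [-2.6, 0.8, 2.9]
width: 0.331
```

Run:
```python
from h import *
look('15')
```

```text
26.7 [0.5383 0.0233 0.1271] toolang -155.0 [-1.05  0.62  1.19  1.99 -0.69  1.02 -2.23] 0.333 [-2.7  1.8  2.5] [ 0.678 -0.039 -0.075]
[] [('t15', np.float64(250.0), np.float64(201.75757575757575), np.int32(33))]
```

View pics/v15.png

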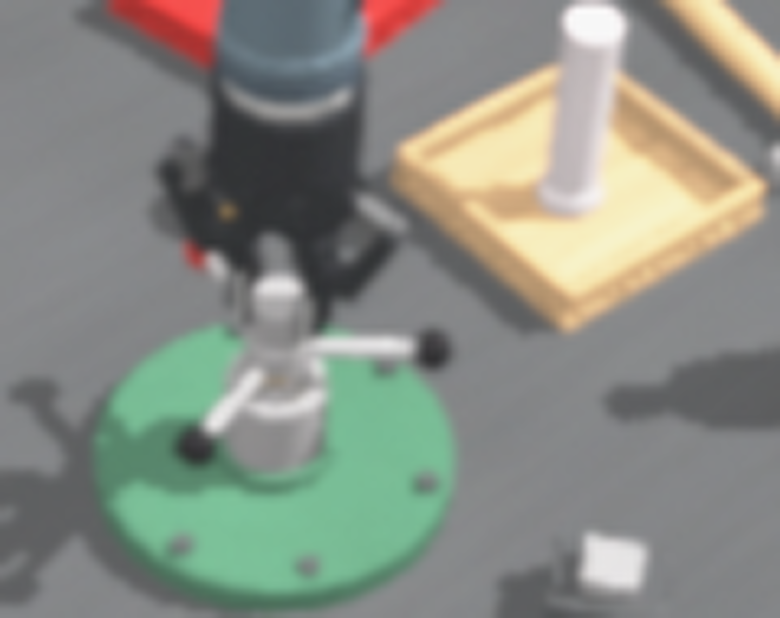

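Run:
```python
from h import *
from scipy.optimize import least_squares as L
D={'7':[((421,284),0),((261,447),2),((154,260),1)],'8':[((122,331),1),((368,427),2),((349,223),0)],'9':[((434,322),2),((203,428),1)],'10':[((142,281),0),((407,276),2),((283,452),1)],'11':[((126,364),1),((392,419),2)],'12':[((131,303),2),((310,457),0)],'13':[((165,421),0),((429,376),1)],'14':[((127,378),0),((396,421),1)],'15':[((432,348),1),((196,445),2)]}
g={'7':72,'8':112,'9':172,'10':202,'11':125,'12':-30,'13':-88,'14':-114,'15':-193}
def fit(n,bl):
    def r(x):
        o=[]
        for (c,k) in bl:
            a=x[0]+k*2*np.pi/3
            u,v=proj('s7',[.5378+.082*np.cos(a),.0236+.082*np.sin(a),x[1]])
            o+=[u-(225+c[0]/6.5-.4),v-(150+c[1]/6.5-.4)]
        return o
    q=L(r,[np.radians(g[n]),.115]);return np.degrees(q.x[0]).round(1),(q.x[1]*1e3).round(1),np.abs(q.fun).max().round(2)
for n in D:
    c=min((fit(n,[(p,s*k) for p,k in D[n]]) for s in(1,-1)),key=lambda t:t[2]);print(n,c)
p=np.array(atz('t15',250,201.76,.1035))-[.5378,.0236,0];print(np.degrees(np.arctan2(p[1],p[0])),np.hypot(*p[:2]))
```

```text
7 (np.float64(72.7), np.float64(116.3), np.float64(0.62))
8 (np.float64(112.1), np.float64(118.8), np.float64(0.86))
9 (np.float64(170.8), np.float64(118.7), np.float64(0.36))
10 (np.float64(201.0), np.float64(111.6), np.float64(0.59))
11 (np.float64(123.7), np.float64(110.1), np.float64(0.45))
12 (np.float64(-30.0), np.float64(106.1), np.float64(0.73))
13 (np.float64(-87.4), np.float64(105.3), np.float64(0.25))
14 (np.float64(-113.3), np.float64(104.4), np.float64(0.64))
15 (np.float64(-192.1), np.float64(103.1), np.float64(0.43))
169.2311438873283 0.08199072718405695
```

Run:
```python
from plant import get_obs,job_done
o=get_obs();print(o['t'],o['width'],abs(o['joint_vel']).max());print(job_done())
```

```text
26.7 0.3328745897636464 0.0018158290032793643
the job is handed in; nothing more can be done
None
```

I finished the task and handed the job in at t = 26.7 s of the 72 s allowed. The hand-in returned no verdict, so success rests on my own last checks.

**What I did**
- **Post:** I lifted it clear of the handle and set it in the wooden tray near the centre. The last picture shows it standing upright there, let go.
- **Drop:** I gripped the hub knob with a slight downward push and turned it backward. The screw dropped between about 98° and 128° back from the start, and the tool sank about 7 mm.
- **Forward turn:** I turned clockwise, re-gripping once. The final handle angle puts it 363–393° forward of the drop.

**Last checks**

| Check | Result |
|---|---|
| Screw depth from tool height | about 15.7 mm |
| Screw depth from ball heights in the scene camera | about 15.9 mm |
| Screw depth from the turn angle | 16.0–16.8 mm |
| Grip setting on the hub | 40 N, fingers stopped on the knob |
| Motion before hand-in | arm still (joint speed below 0.002 rad/s) |

All three depths fall within the 14–18 mm allowed. They differ by up to about 1 mm, because I know the drop angle only to within 30°. I set the 40 N but did not measure the contact force on the handle.

In the views I checked, none of the bystanders had moved. I did not measure each one separately, and the spanner and mallet were not fully in those later views.

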